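Put the check weight back in its case and snap the lid shut

ROBOT

A 7-joint arm with a two-finger parallel gripper is mounted at the origin on the work surface. World frame = base frame: x ahead of the robot, y to its left, z up, the work surface at z = 0. Lengths are in mm, angles in rad, forces in N, time in s.
With the tool pointing down it reaches from about 400 to 925 mm from the base axis. Payload 4.1 kg.
Tool frame: the origin (TCP) lies midway between the tips of the shut fingers; the grasp point (between the pads) lies manip.hold_point_z behind it (manip.hold_point_z is the distance from the TCP to the grasp point, in mm); x points along the fingers, y is the direction in which the jaws open and shut, and the axes are right-handed (so a half turn about x gives the same grasp; the last joint's range is limited). The gripper opens to 85 mm and grips with 20 to 120 N. Pads are 22 mm wide; open, the fingers measure 114 mm over their backs; the gripper's body (76 mm by 85 mm) begins 54 mm behind the grasp point. The pads swing forward as they close: fully open they stand 13 mm farther back than shut.
Start: joints at [1.023, 0.398, 0.045, 1.537, -0.019, 1.207, -0.051], TCP at [282.065, -585.647, 231.347] pointing down, gripper open.
Joint ranges: [-2.82, 2.82], [-0.49, 2.23], [-1.37, 1.46], [0, 2.46], [-1.36, 4.5], [0.23, 2], [-2.94, 2.94]. Speed limits (rad/s): [2.57, 2.57, 3.14, 3.14, 3.14, 3.14, 3.14].

INTERFACE

Orientations are given as a 3x3 rotation matrix whose columns are the frame's x, y, z axes.
In Python, from station import sensors, imaging, manip gives the robot as it stands.
- The arm moves only by the shell command python3 -m handwheel 'ROWS' [OPENING] [FORCE]. ROWS is JSON, a list of rows, each a list of 2 entries, a list of its own where there are three numbers: the shift along the tool's x, y, z in units of 0.2 m (1.0 is 0.2 m), then the turn about the tool's x in units of 30 degrees (1.0 is 30 degrees). A call has 1 to 10 rows; each row is the pose to reach, as a shift and turn from the pose measured when the call began, along the tool's axes at that moment; what a row does not reach only later rows make up. A row lasts 1/8 s, in which the tool goes at most 62.5 mm and 10.7 degrees, less where a joint would pass 70% of its speed; a pose out of reach is approached as far as the arm can. A call with a number of a shift or a turn outside -1 to 1 is refused whole. A call with a gripper value outside its range is refused whole. OPENING is the opening, from 0 (shut) to 1 (fully open), set as the call begins (- or left out, the last holds). The fingers move at their own pace and stop on an object; FORCE is the grip in N (left out, the last holds). Time passes only in rows, so rows that repeat a pose let the fingers close. It gives the time, the measured TCP pose, the force and the opening at its end, in the units of the state.
- sensors.get_obs(): the state, without advancing time (a new reading comes with each control period).
- imaging.camera(name): name is "scene" or "top"; returns a dict with "color" (420x560x3 uint8, blue, green, red), "fx", "fy", "cx", "cy" (pixels), "extrinsics" (4x4, takes a point from camera to world coordinates). Camera axes: x right, y down, z forward; pixel columns grow to the right and rows downward; lengths in mm; the calibration is good to about 2 mm. A picture is of the moment at which its call begins. There is no depth.
- manip.finish_job(): hands the job in, once; it reports no verdict.
The state is a dict: "clock": time; "qpos": joint angles; "qd": joint speeds; "joint_efforts": joint torques, N m; "tool_pos": TCP position; "eef_rot": TCP orientation; "force": force on the tool from outside, world axes, zero at the start; "moment": the same for the moment, N m; "gripper_width": finger opening in mm.
Only numpy, scipy, OpenCV 4.12 (cv2) and the standard library are available. Lean on these libraries where they do the work, as an engineer would, in place of code of your own. Each camera call takes 0.05 s, during which the arm holds its last target.

TASK

The balance has been checked: put the big 500 g check weight from its pan back into the empty well in the blue case, set down gently and fully home. Then push the open lid over past upright, let go so that its own weight swings it down, and press its front edge down until the orange catch snaps over it, without forcing the lid. Leave the two small weights, the glass and the phone where they are.

Things in the scene. Friction and masses are not known exactly. Their poses are not given: they have to be found in the camera images.
- case: Blue plastic weight case, fixed, 130 mm deep (x) by 200 wide (y). Origin: centre of its underside; x from its front (catch) to its back (hinge), y along the hinge, z up. Walls 6 mm, rim at z 75 mm. Inside, a grey deck at z 45 mm has three round wells in a row along y: the empty one, then those of the two small weights.
- well (a point): Centre of the empty well's mouth, on the deck's surface (case x -5, y +48, z +45 mm). Round, 40 mm across, 2.5 mm chamfer, 28 mm deep, flat floor; the 38 mm weight has 1 mm of play all round.
- weight_mid (a point): Half-way up the axis of the steel 500 g knob weight standing on the balance's pan: 70 mm tall, round body 38 mm across and 46 high (1.5 mm bevel at the foot), 13 mm neck, and a round knob 22 mm across and 18 high on top, from 17 to 35 mm above this point; the body's flat shoulder is 11 mm above it. Fully home in the well it is 7 mm above the deck, the knob's top 12 mm above the rim.
- lid (a joint): Lid angle in rad: 0 shut with the catch plate at its lowest, grows as it opens; starts leaning back on its stop at about 1.92. It balances at about 1.4; 1 to 3 N near the free edge moves it. Let go below about 1.15 it sinks shut by itself in 1 to 2 s (damped hinge) and rests ajar, somewhere between 0.05 and 0.16, its lip on the catch's ramp. A weight not fully home holds it up.
- hinge (a point): Middle of the lid's hinge axis, at the case's back rim (case x +65, y 0, z +75 mm); the axis runs along the case's y. The lid is a shallow plastic tray, 138 mm from hinge to free edge, 212 wide, its skirt overlapping the rim by 10 mm, its top face 24 mm above the hinge axis when shut; about 0.3 kg.
- lid_back (a point): Point on the lid's outer face, mid-width, 22 mm from its free edge, 116 mm from the hinge along the lid and 24 mm out. Its z axis is the face's outward normal, -x runs along the face to the free edge. With the lid open this is on its back, away from the robot: push here with the tips; the free edge (about 197 mm above the table) rises 16 mm as the lid comes upright: leave it room.
- lid_press (a point): Point on the lid's outer face, mid-width, 28 mm from its free edge, behind the catch: the place to press down. The push grows to 7 to 14 N until the lip slips past the catch's nose, eases, then 5 to 10 N over about 3 mm against a rubber buffer snaps it. Within 1 mm more comes a hard stop; over 25 N is forcing it.
- catch (a joint): Angle in rad of the orange spring catch, a 28 mm wide tongue on the middle of the case's front: 0 at rest, wedged out to about 0.09 by the lid's lip, back below 0.02 once its nose has snapped over the lip (lid then below 0.07). Catch and buffer sit on a slotted steel plate, screwed on at a height that differs by up to 9 mm and is not given: find the shut height by feel.
- balance: White bench balance, fixed, 200 x 170 mm. Origin: centre of its underside; x from its display (front) to its back. Its round steel pan, 124 mm across, has its centre at x +25 mm and its top at z +60 mm.
- small_a_mid (a point): Half-way up the 200 g knob weight that stands in the middle well: 27 mm body, 53 mm tall. Leave it.
- small_b_mid (a point): Half-way up the 100 g knob weight that stands in the end well: 22 mm body, 40 mm tall. Leave it.
- tumbler: Glass tumbler, 68 mm across, 95 mm tall, loose, standing between case and balance. Origin: centre of its underside. Leave it.
- phone: Phone lying flat, 150 x 72 x 9 mm, loose. Origin: centre of its underside. Leave it.
Not all that is in view belongs to the job. What is shaped like the part that bears weight_mid but green is not meant.

How it is judged:
By the outcome, as a careful person would: the job done as asked, in the order asked, and still so for the second after the job is handed in, with the robot touching nothing.
It also fails if it takes over 72 s, if anything falls off the work surface, if the arm or the gripper's body presses on something with over 40 N, if the wrist force passes 120 N, or if a joint passes its speed limit or range.

## Working session

There is one attempt and no reset: what is moved stays moved. The work goes in short steps, Python scripts to look and compute and a shell command to move; the robot and the scene stay as the last step left them, time stands still between calls to the robot, and variables do not carry over. Pictures are saved under pics/ and viewed, and the job is handed in when it is done.

```bash
ls; mkdir -p pics
python3 - <<'E'
from station import sensors, imaging, manip
import cv2
o=sensors.get_obs()
print(o); print(manip.hold_point_z)
for n in("scene","top"):
    c=imaging.camera(n); cv2.imwrite(f"pics/{n}0.png",c["color"]); print(n,c["fx"],c["fy"],c["cx"],c["cy"],c["extrinsics"])
E
```

```text
pics
{'clock': 0.0, 'qpos': array([ 1.02296818,  0.39921797,  0.04499682,  1.53787663, -0.01870507,
        1.20691491, -0.05070095]), 'qd': array([-0.00019339, -0.00072673,  0.00192906,  0.00168106,  0.00030116,
       -0.0010527 , -0.00050834]), 'joint_efforts': array([ 1.30414075e-03, -4.75123215e+01,  1.36556190e+00, -2.54215658e+01,
        1.16797604e-02,  9.45413631e-03,  2.65904384e-05]), 'tool_pos': array([ 281.80485642, -585.02554389,  230.24743702]), 'eef_rot': array([[-9.72296666e-04,  4.34038386e-01, -9.00893853e-01],
       [ 1.74296823e-03, -9.00892175e-01, -4.34039458e-01],
       [-9.99998008e-01, -1.99224449e-03,  1.19419339e-04]]), 'force': array([-0.60933319,  0.2279706 , -0.97760652]), 'moment': array([ 0.06178943,  0.01479783, -0.01153106]), 'gripper_width': 85.3943149409409}
18.700000000000003
scene 393.275901938312 393.275901938312 280.1783952923084 214.99603850178147 [[ 3.11941953e-01  6.06250812e-01 -7.31540956e-01  1.08174169e+03]
 [ 9.49996721e-01 -2.10441654e-01  2.30695776e-01 -1.34609651e+02]
 [-1.40871877e-02 -7.66925200e-01 -6.41581864e-01  5.72520035e+02]
 [ 0.00000000e+00  0.00000000e+00  0.00000000e+00  1.00000000e+00]]
top 388.53873101480474 388.53873101480474 281.4658801808499 213.03325058131918 [[-2.04248492e-02 -9.95244229e-01  9.52457386e-02  4.41999718e+02]
 [-9.99641779e-01  2.19769380e-02  1.52750995e-02  3.19430793e+01]
 [-1.72956643e-02 -9.48996279e-02 -9.95336587e-01  8.29214587e+02]
 [ 0.00000000e+00  0.00000000e+00  0.00000000e+00  1.00000000e+00]]
```

View pics/scene0.png

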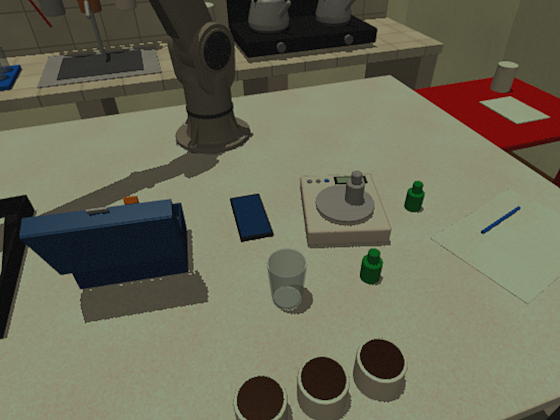

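View pics/top0.png

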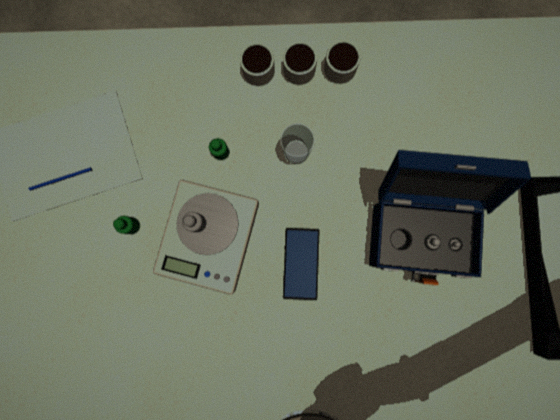

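Run:
```python
import cv2
t=cv2.imread("pics/top0.png"); s=cv2.imread("pics/scene0.png")
def b(i): return cv2.convertScaleAbs(i,alpha=1.6,beta=15)
cv2.imwrite("pics/tcase.png",b(cv2.resize(t[140:300,350:550],None,fx=4,fy=3.75,interpolation=cv2.INTER_CUBIC)[:600]))
cv2.imwrite("pics/tbal.png",b(cv2.resize(t[170:300,145:325],None,fx=4.4,fy=4.4,interpolation=cv2.INTER_CUBIC)))
cv2.imwrite("pics/sbal.png",b(cv2.resize(s[160:260,290:440],None,fx=5,fy=5,interpolation=cv2.INTER_CUBIC)))
cv2.imwrite("pics/scase.png",b(cv2.resize(s[180:330,10:220],None,fx=3.8,fy=3.8,interpolation=cv2.INTER_CUBIC)))
```

```text
(no output)
```

View pics/tcase.png

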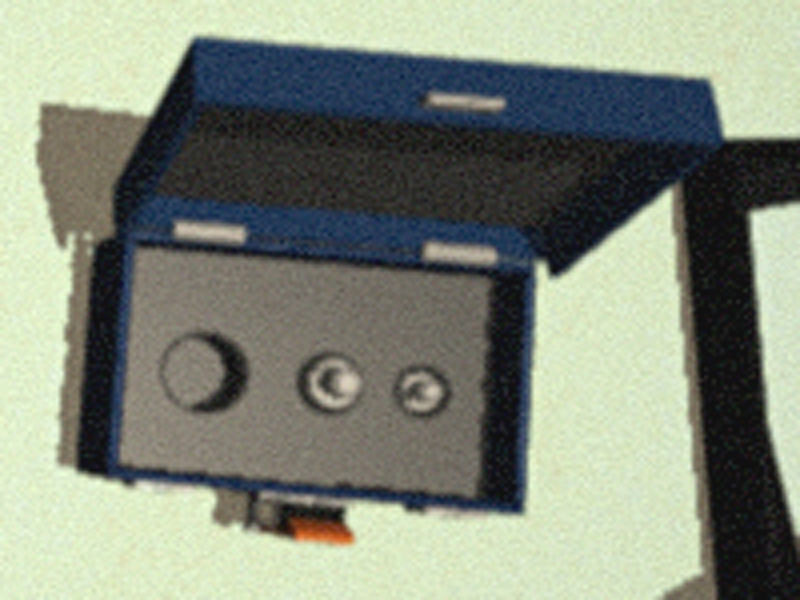

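View pics/tbal.png

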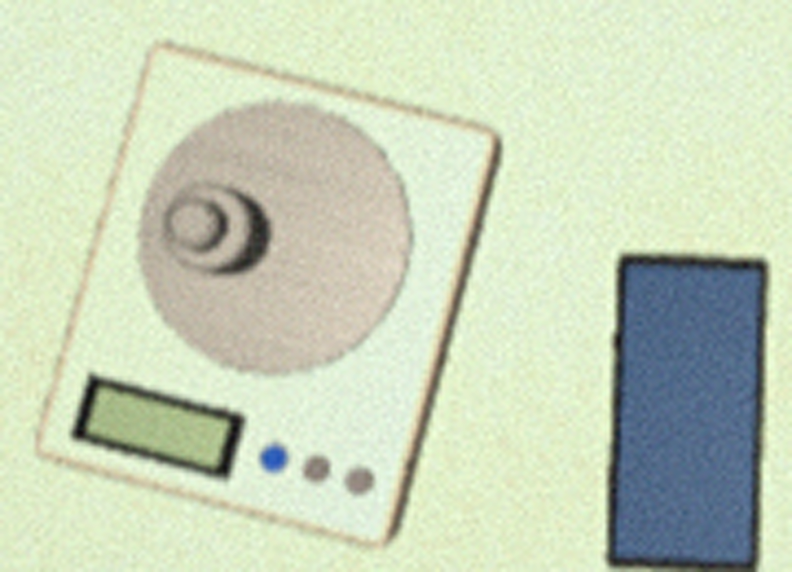

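View pics/sbal.png

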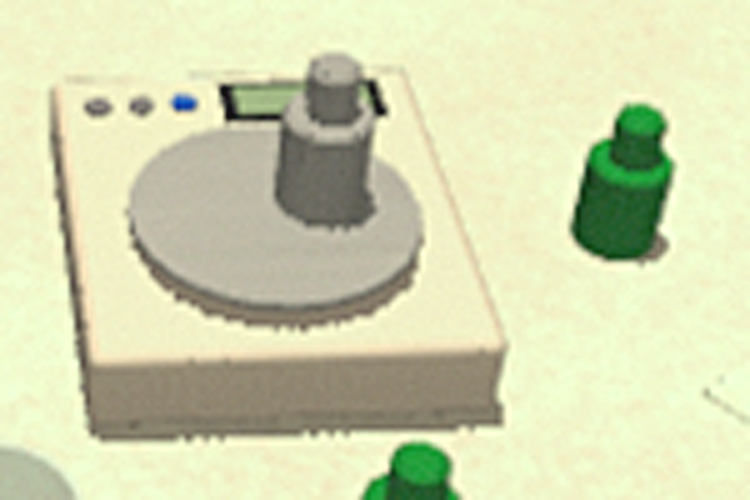

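View pics/scase.png

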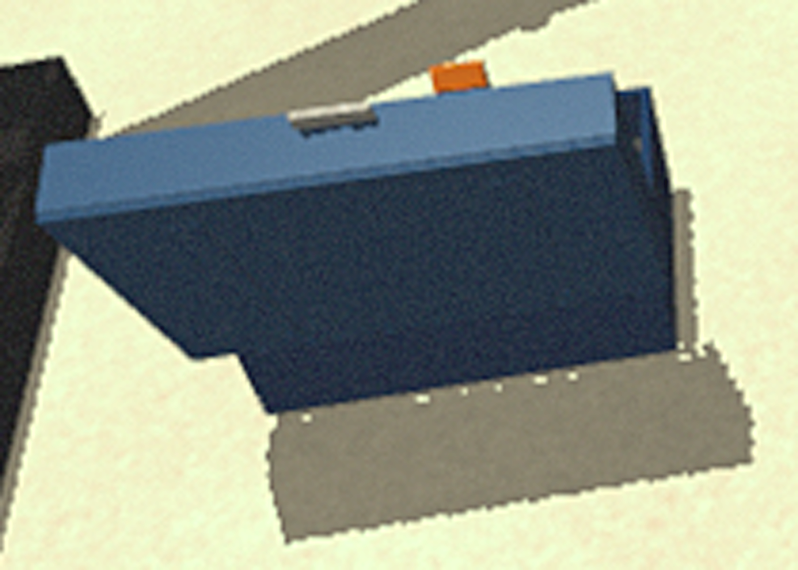

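```bash
cat > h.py <<'E'
import numpy as np
from station import sensors, imaging, manip
import cv2
K={}
def setup():
    for n in("scene","top"):
        K[n]=imaging.camera(n)
def ray(c,u,v):
    E=c["extrinsics"]; d=E[:3,:3]@np.array([(u-c["cx"])/c["fx"],(v-c["cy"])/c["fy"],1]); return E[:3,3],d
def atz(c,u,v,z):
    o,d=ray(c,u,v); return o+d*(z-o[2])/d[2]
def proj(c,P):
    E=c["extrinsics"]; p=E[:3,:3].T@(np.asarray(P,float)-E[:3,3]); return np.array([c["fx"]*p[0]/p[2]+c["cx"],c["fy"]*p[1]/p[2]+c["cy"]])
def tri(c1,p1,c2,p2):
    A=np.zeros((3,3));b=np.zeros(3)
    for c,p in((c1,p1),(c2,p2)):
        o,d=ray(c,*p); d/=np.linalg.norm(d); M=np.eye(3)-np.outer(d,d); A+=M; b+=M@o
    return np.linalg.solve(A,b)
E
python3 - <<'E'
from h import *
import pickle
setup(); pickle.dump(K,open("K.pkl","wb"))
T,S=K["top"],K["scene"]
np.set_printoptions(precision=1,suppress=True)
f=lambda u,v,sx,sy,ox,oy:((u+.5)/sx-.5+ox,(v+.5)/sy-.5+oy)
tc=lambda u,v:f(u,v,4,3.75,350,140)
tb=lambda u,v:f(u,v,4.4,4.4,145,170)
sb=lambda u,v:f(u,v,5,5,290,160)
sc=lambda u,v:f(u,v,3.8,3.8,10,180)
print("well",atz(T,*tc(203.5,372),45)," w2",atz(T,*tc(330,381),45),"w3",atz(T,*tc(424,390.5),45))
print("rim FL",atz(T,*tc(110,478),75),"FR",atz(T,*tc(523,511),75),"BR",atz(T,*tc(535,268),75))
print("pan",atz(T,*tb(275,238),60))
print("shoulder",atz(T,*tb(217,228),106),"knob",atz(T,*tb(194,224),130))
print("scene knob",atz(S,*sb(334,68),130),"base",atz(S,*sb(323,200),60))
print("tri knob",tri(T,tb(194,224),S,sb(334,68)))
print("lid free corners tri outer-top: L",atz(S,*sc(612,75),181),"R")
print("lidcorner +y inner", tri(T,tc(195,38),S,sc(615,138)),"-y",tri(T,tc(710,80),S,sc(40,218)))
print("tumbler",atz(T,296,152,0))
E
```

```text
well [ 459.8 -193.5   45. ]  w2 [ 453.7 -256.2   45. ] w3 [ 447.7 -302.6   45. ]
rim FL [ 406.1 -137.7   75. ] FR [ 385.6 -332.7   75. ] BR [ 509.3 -347.    75. ]
pan [497.5 192.2  60. ]
shoulder [499.  207.4 106. ] knob [499. 211. 130.]
scene knob [503.4 209.1 130. ] base [500.5 214.   60. ]
tri knob [499.2 211.8 126.8]
lid free corners tri outer-top: L [ 538.5 -151.   181. ] R
lidcorner +y inner [ 603.1 -153.5  197.5] -y [ 579.2 -362.2  197.2]
tumbler [654.   10.3   0. ]
```

```bash
cat >> h.py <<'E'
import pickle
from scipy.optimize import least_squares
def loadK(): return pickle.load(open("K.pkl","rb"))
def plan(p,yaw):
    "shift/turn units to TCP p, tool y-axis yaw (rad)"
    o=sensors.get_obs(); R=o["eef_rot"]; d=R.T@(np.asarray(p,float)-o["tool_pos"])
    cur=np.arctan2(R[1,1],R[0,1]); a=(yaw-cur+np.pi)%(2*np.pi)-np.pi
    print("tcp",o["tool_pos"].round(1),"clk",round(o["clock"],2),"F",o["force"].round(1),"w",round(o["gripper_width"],1),
      "shift",(d/200).round(4),"turn",round(-np.degrees(a)/30,3),"yaw",round(cur,3))
E
python3 - <<'E'
from h import *
np.set_printoptions(precision=2,suppress=True)
K=loadK();T,S=K["top"],K["scene"]
f=lambda u,v,sx,sy,ox,oy:((u+.5)/sx-.5+ox,(v+.5)/sy-.5+oy)
tc=lambda u,v:f(u,v,4,3.75,350,140)
sc=lambda u,v:f(u,v,3.8,3.8,10,180)
def lid(s,n,y,th=1.92): return (65-s*np.cos(th)+n*np.sin(th),y,75+s*np.sin(th)+n*np.cos(th))
obs=[(T,tc(203.5,372),(-5,48,45)),(T,tc(110,478),(-65,100,75)),(T,tc(523,511),(-65,-100,75)),(T,tc(535,268),(65,-100,75)),
(T,tc(195,38),lid(138,24,106)),(T,tc(710,80),lid(138,24,-106)),(S,sc(615,138),lid(138,24,106)),(S,sc(40,218),lid(138,24,-106)),
(T,tc(721,140),lid(138,-10,-106)),(S,sc(612,75),lid(138,-10,106)),(S,sc(48,147),lid(138,-10,-106)),
(S,sc(270,412),(65,-100,0)),(S,sc(675,350),(65,100,0))]
def W(p,q):
    c,s=np.cos(p[2]),np.sin(p[2]); return (p[0]+c*q[0]-s*q[1],p[1]+s*q[0]+c*q[1],q[2])
def res(p): return np.concatenate([proj(c,W(p,q))-uv for c,uv,q in obs])
r=least_squares(res,[459,-242,-.11],loss="soft_l1"); print(r.x); print(r.fun.reshape(-1,2)); print("well",W(r.x,(-5,48,45)))
r=least_squares(lambda p:res(p)[[0,1,2,3,4,5,6,7]],[459,-242,-.11]); print("top only",r.x,W(r.x,(-5,48,45)))
E
```

```text
[ 458.37 -242.14   -0.12]
[[ 0.2   0.41]
 [-1.26  0.32]
 [ 0.75  1.82]
 [ 1.02 -1.03]
 [-0.74 -0.73]
 [ 0.24 -0.29]
 [ 0.93  1.01]
 [-0.68  0.8 ]
 [ 1.19  1.56]
 [ 0.44 -1.35]
 [ 0.3  -1.06]
 [-0.36  0.95]
 [ 1.47  0.25]]
well (np.float64(459.00398477795164), np.float64(-193.88857736105098), 45)
top only [ 459.11 -241.78   -0.11] (np.float64(459.5551458592491), np.float64(-193.52019941965312), 45)
```

```bash
python3 -c "
from h import *
plan((500.5,210.5,190),-0.115)"; python3 -m handwheel '[[[0,-0.3,-0.1],-0.3],[[0,-0.6,-0.2],-0.6],[[0,-0.8,-0.3],-1],[[0,-1,-0.35],-1],[[0,-1,-0.35],-1]]' 0.6 40;python3 -c "
from h import *
plan((500.5,210.5,190),-0.115)"
```

```text
tcp [ 281.9 -585.3  230.7] clk 0.2 F [ 1.1 -0.1  0.5] w 85.4 shift [ 0.2068 -3.1102 -2.7115] turn -1.923 yaw -1.122
clock: 0.82
tool_pos: [257.7, -372.1, 230.9]
eef_rot: [[-0.001, 0.828, -0.561], [0.002, -0.561, -0.828], [-1.0, -0.002, -0.001]]
force: [0.1, 0.6, -0.3]
gripper_width: 51.3
tcp [ 257.7 -372.1  230.9] clk 0.82 F [ 0.1  0.6 -0.3] w 51.3 shift [ 0.2077 -0.6289 -3.0922] turn -0.918 yaw -0.596
```

```bash
python3 -m handwheel '[[[0,0.1,-0.3],-0.3],[[0,0.15,-0.6],-0.6],[[0,0.15,-0.8],-0.9],[[0,0.15,-1],-0.9],[[0,0.15,-1],-0.9]]' ;python3 -c "
from h import *
plan((500.5,210.5,190),-0.115)"
```

```text
clock: 1.45
tool_pos: [397.2, -221.3, 231.1]
eef_rot: [[0.0, 0.993, -0.119], [0.002, -0.119, -0.993], [-1.0, 0.0, -0.002]]
force: [0.1, -0.1, 0.7]
gripper_width: 51.4
tcp [ 397.2 -221.3  231.1] clk 1.45 F [ 0.1 -0.1  0.7] w 51.4 shift [ 0.2108  0.2566 -2.2048] turn -0.008 yaw -0.119
```

```bash
python3 -m handwheel '[[[0,0.1,-0.3],0],[[0,0.2,-0.6],0],[[0,0.25,-0.9],0],[[0,0.25,-1],0],[[0,0.25,-1],0]]' ;python3 -m handwheel '[[[0,0,-0.3],0],[[0,0,-0.6],0],[[0,0,-0.9],0],[[0.1,0,-1],0],[[0.1,0,-1],0]]' ;python3 -c "
from h import *
plan((500.5,210.5,190),-0.115)"
```

```text
clock: 2.08
tool_pos: [471.3, -28.2, 231.6]
eef_rot: [[0.001, 0.993, -0.116], [0.002, -0.116, -0.993], [-1.0, 0.0, -0.003]]
force: [-0.0, -0.9, 0.4]
gripper_width: 50.9
clock: 2.7
tool_pos: [494.4, 169.1, 210.6]
eef_rot: [[-0.002, 0.993, -0.117], [0.001, -0.117, -0.993], [-1.0, -0.003, -0.001]]
force: [0.2, 0.1, 0.5]
gripper_width: 50.9
tcp [494.4 169.1 210.6] clk 2.7 F [0.2 0.1 0.5] w 50.9 shift [ 0.1031  0.0062 -0.209 ] turn -0.004 yaw -0.117
```

```bash
python3 -m handwheel '[[[0,0,-0.2],0],[[0.2,0.006,-0.208],0],[[0.29,0.006,-0.208],0],[[0.29,0.006,-0.208],0]]' ;python3 - <<'E'
from h import *
plan((500.5,210.5,109),-0.115)
for n in("scene","top"):
    c=imaging.camera(n); print(n,proj(c,sensors.get_obs()["tool_pos"])); K[n]=c["color"]
a=cv2.resize(K["scene"][130:230,300:410],None,fx=3.6,fy=3.6,interpolation=cv2.INTER_CUBIC)
b=cv2.resize(K["top"][170:270,140:250],None,fx=3.6,fy=3.6,interpolation=cv2.INTER_CUBIC)
cv2.imwrite("pics/g1.png",cv2.convertScaleAbs(np.hstack([a,b]),alpha=1.6,beta=15))
E
```

```text
clock: 3.2
tool_pos: [500.2, 207.3, 151.4]
eef_rot: [[-0.005, 0.993, -0.12], [-0.001, -0.12, -0.993], [-1.0, -0.005, 0.002]]
force: [-0.5, 0.1, -0.4]
gripper_width: 51.5
tcp [500.2 207.3 151.4] clk 3.2 F [-0.5  0.1 -0.4] w 51.5 shift [ 0.2121  0.0005 -0.0166] turn -0.01 yaw -0.12
scene [356.73636911 162.96913693]
top [186.37671992 218.13343196]
```

View pics/g1.png

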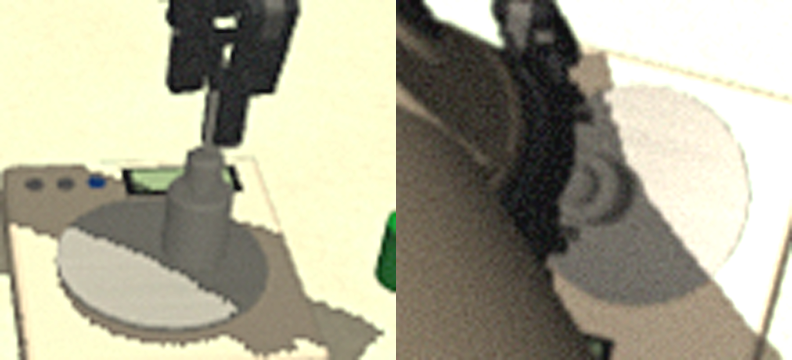

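Run:
```python
from h import *
plan((500.5,210.5,109),-0.115)
for n in("scene","top"):
    c=imaging.camera(n);  K[n]=c["color"]
a=cv2.resize(K["scene"][120:220,320:390],None,fx=6,fy=6,interpolation=cv2.INTER_CUBIC)
b=cv2.resize(K["top"][170:270,170:230],None,fx=6,fy=6,interpolation=cv2.INTER_CUBIC)
cv2.imwrite("pics/g2.png",cv2.convertScaleAbs(np.hstack([a,b]),alpha=2.5,beta=30))
o=sensors.get_obs();c=imaging.camera("scene")
for s in(-1,1):
  for w in(-11,11): 
    p=proj(c,o["tool_pos"]+o["eef_rot"]@np.array([-6,s*25.7,w]));print(s,w,(p-[320,120])*6)
```

```text
tcp [501.4 209.1 153.5] clk 3.3 F [0.8 0.3 0.4] w 51.3 shift [ 0.2224 -0.0048 -0.006 ] turn -0.008 yaw -0.119
-1 -11 [232.89146443 194.63411507]
-1 11 [170.06757315 202.31607822]
1 -11 [289.17952089 276.54623818]
1 11 [223.3361845  284.96758565]
```

View pics/g2.png

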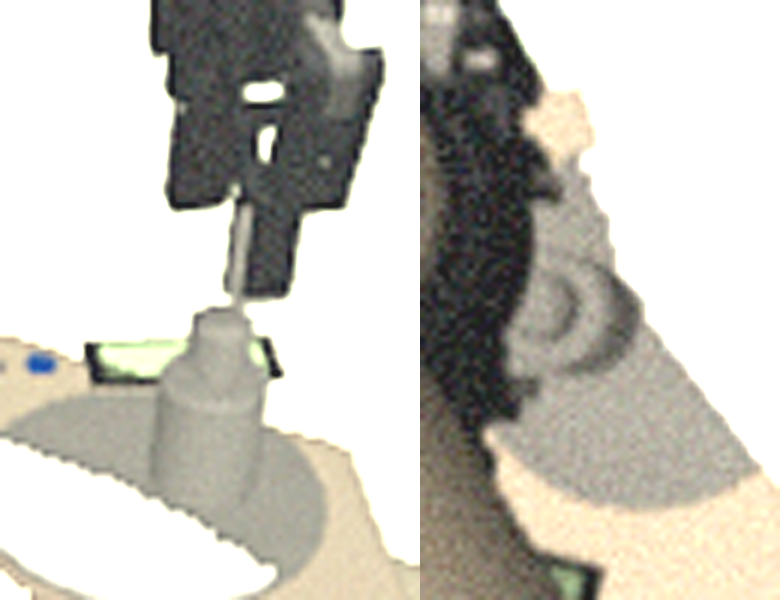

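```bash
python3 -m handwheel '[[[0.08,0,-0.005],0],[[0.15,0,-0.005],0],[[0.2,-0.004,-0.006],0],[[0.222,-0.004,-0.006],0],[[0.222,-0.004,-0.006],0],[[0.222,-0.004,-0.006],0]]' ;python3 - <<'E'
from h import *
plan((500.5,210.5,109),-0.115)
for n in("scene","top"):
    c=imaging.camera(n);  K[n]=c["color"]
a=cv2.resize(K["scene"][120:220,320:390],None,fx=6,fy=6,interpolation=cv2.INTER_CUBIC)
b=cv2.resize(K["top"][170:270,170:230],None,fx=6,fy=6,interpolation=cv2.INTER_CUBIC)
cv2.imwrite("pics/g3.png",cv2.convertScaleAbs(np.hstack([a,b]),alpha=2.5,beta=30))
E
```

```text
clock: 4.2
tool_pos: [500.9, 211.9, 109.9]
eef_rot: [[0.001, 0.993, -0.117], [0.002, -0.117, -0.993], [-1.0, 0.0, -0.002]]
force: [-0.5, -0.5, 0.2]
gripper_width: 51.1
tcp [500.9 211.9 109.9] clk 4.2 F [-0.5 -0.5  0.2] w 51.1 shift [ 0.0044 -0.0014  0.007 ] turn -0.005 yaw -0.118
```

View pics/g3.png

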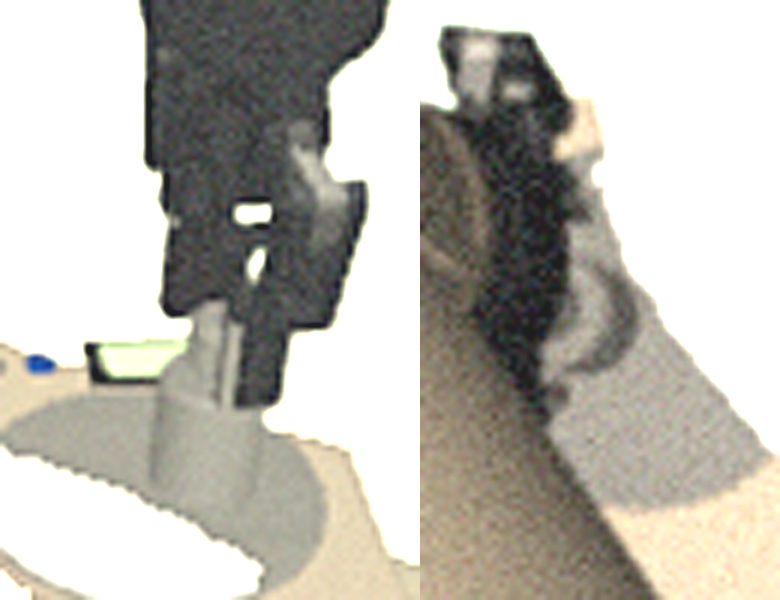

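```bash
python3 -m handwheel '[[[0.002,0,0.005],0],[[0.002,0,0.005],0],[[0.002,0,0.005],0],[[0.002,0,0.005],0],[[0.002,0,0.005],0],[[0.002,0,0.005],0]]' 0 50;python3 - <<'E'
from h import *
plan((500.5,210.5,109),-0.115)
E
```

```text
clock: 5.05
tool_pos: [500.5, 210.9, 109.9]
eef_rot: [[0.0, 0.993, -0.117], [0.002, -0.117, -0.993], [-1.0, 0.0, -0.002]]
force: [-3.2, 0.5, 5.3]
gripper_width: 20.2
tcp [500.5 210.9 109.9] clk 5.05 F [-3.2  0.5  5.3] w 20.2 shift [0.0044 0.0001 0.0023] turn -0.005 yaw -0.118
```

```bash
python3 -m handwheel '[[[-0.02,0,0],0],[[-0.05,0,0],0],[[-0.1,0,0],0],[[-0.2,0,0],0],[[-0.3,0,0],0],[[-0.3,0,0],0]]';python3 - <<'E'
from h import *
plan((500.5,210.5,109),-0.115)
for n in("scene","top"):
    c=imaging.camera(n);  K[n]=c["color"]
a=cv2.resize(K["scene"][100:220,310:390],None,fx=5,fy=5,interpolation=cv2.INTER_CUBIC)
b=cv2.resize(K["top"][160:280,160:230],None,fx=5,fy=5,interpolation=cv2.INTER_CUBIC)
cv2.imwrite("pics/g4.png",cv2.convertScaleAbs(np.hstack([a,b]),alpha=2.5,beta=30))
E
```

```text
clock: 5.8
tool_pos: [501.9, 211.6, 171.7]
eef_rot: [[0.005, 0.993, -0.117], [0.004, -0.117, -0.993], [-1.0, 0.004, -0.004]]
force: [1.2, 0.2, -4.9]
gripper_width: 20.0
tcp [501.9 211.6 171.7] clk 5.8 F [ 1.2  0.2 -4.9] w 20.0 shift [ 0.3136 -0.0076  0.0074] turn -0.005 yaw -0.118
```

View pics/g4.png

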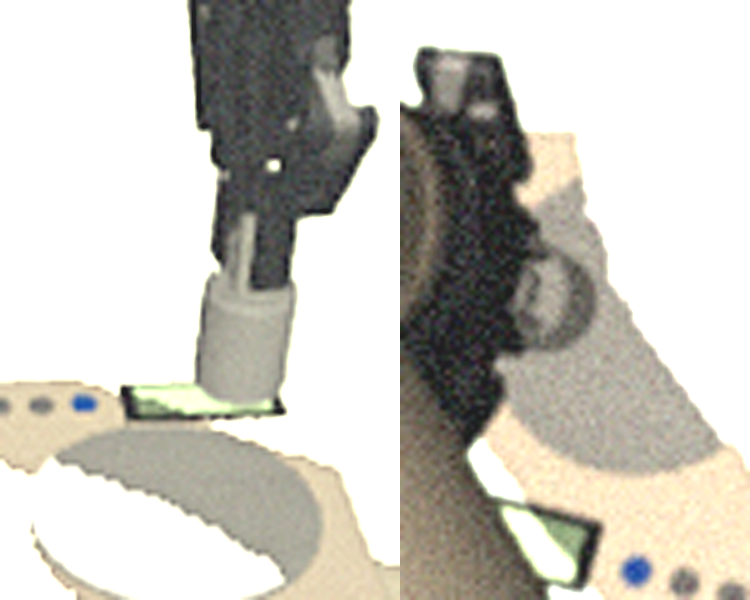

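```bash
python3 -m handwheel '[[[0,0,0.1],0],[[0,0,0.25],0],[[0,0,0.45],0],[[0,0,0.65],0],[[0,0,0.85],0],[[0,0,1],0]]'; python3 -m handwheel '[[[0,0,0.2],0],[[0,0,0.4],0],[[0,0,0.6],0],[[0,0,0.75],0],[[0,0,0.85],0],[[0,0,0.9],0]]';python3 - <<'E'
from h import *
plan((459.4,-193.7,150),-0.115)
E
```

```text
clock: 6.65
tool_pos: [475.5, 9.7, 168.1]
eef_rot: [[-0.002, 0.993, -0.119], [0.001, -0.119, -0.993], [-1.0, -0.002, -0.001]]
force: [0.0, -0.1, -4.6]
gripper_width: 19.8
clock: 7.4
tool_pos: [453.1, -170.0, 167.0]
eef_rot: [[-0.004, 0.993, -0.121], [0.002, -0.121, -0.993], [-1.0, -0.004, -0.001]]
force: [-0.8, 0.7, -4.9]
gripper_width: 19.6
tcp [ 453.1 -170.   167. ] clk 7.4 F [-0.8  0.7 -4.9] w 19.6 shift [0.0844 0.0462 0.114 ] turn -0.011 yaw -0.121
```

```bash
python3 -m handwheel '[[[0,0.02,0.06],0],[[0.05,0.046,0.112],0],[[0.15,0.046,0.114],0],[[0.25,0.046,0.114],0],[[0.285,0.046,0.114],0],[[0.285,0.046,0.114],0]]'
python3 - <<'E'
from h import *
plan((459.4,-193.7,100),-0.115)
c=imaging.camera("top")
cv2.imwrite("pics/w1.png",cv2.convertScaleAbs(cv2.resize(c["color"][190:290,360:500],None,fx=5.7,fy=5.7,interpolation=cv2.INTER_CUBIC),alpha=2.2,beta=30))
E
```

```text
clock: 8.15
tool_pos: [459.1, -193.3, 109.4]
eef_rot: [[-0.005, 0.993, -0.12], [0.002, -0.12, -0.993], [-1.0, -0.005, -0.002]]
force: [0.6, -0.6, -5.2]
gripper_width: 19.6
tcp [ 459.1 -193.3  109.4] clk 8.15 F [ 0.6 -0.6 -5.2] w 19.6 shift [0.0468 0.0018 0.0017] turn -0.01 yaw -0.12
```

View pics/w1.png

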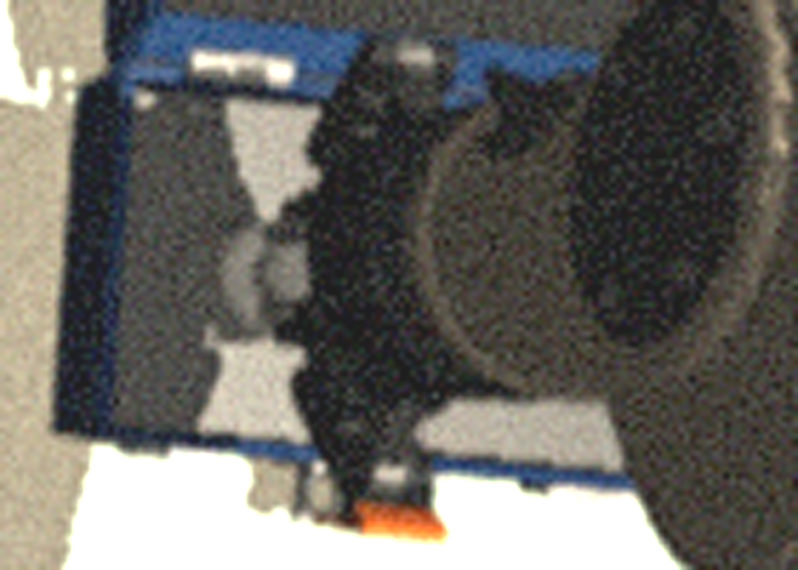

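Run:
```python
from h import *
T=loadK()["top"]
def circ(x,y,z,r):
    a=np.linspace(0,2*np.pi,72); P=np.array([proj(T,(x+r*np.cos(t),y+r*np.sin(t),z)) for t in a]); return P
im=cv2.imread("pics/w1.png")
f=lambda P:np.round(((P-[360,190]+.5)*5.7-.5)).astype(int)
for z in (105.5,):
    P=f(circ(459.1,-193.3,z,19)); print(P.min(0),P.max(0)); cv2.polylines(im,[P],True,(0,0,255),1)
P=f(circ(459.1,-193.3,59.5,19)); cv2.polylines(im,[P],True,(0,255,0),1)
P=f(circ(459.1,-193.3,127,11)); cv2.polylines(im,[P],True,(0,255,255),1)
cv2.imwrite("pics/w1o.png",im)
# original well overlay
im=cv2.imread("pics/top0.png")[200:280,365:485]; im=cv2.convertScaleAbs(cv2.resize(im,None,fx=6.5,fy=6.5,interpolation=cv2.INTER_CUBIC),alpha=1.6,beta=20)
for r,c in((20,(0,0,255)),(22.5,(0,255,255))):
    P=np.round((circ(459.4,-193.7,45,r)-[365,200]+.5)*6.5-.5).astype(int); cv2.polylines(im,[P],True,c,1)
cv2.imwrite("pics/wello.png",im)
```

```text
[227 219] [345 336]
```

View pics/w1o.png

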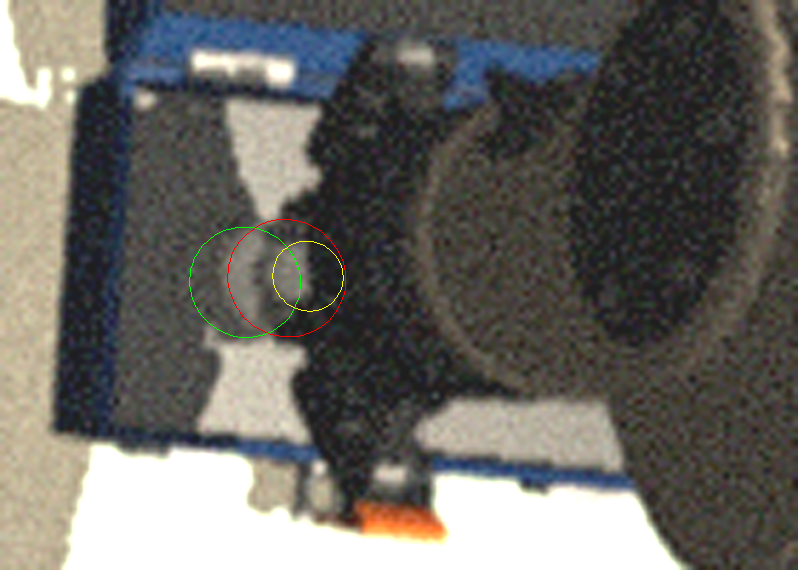

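View pics/wello.png

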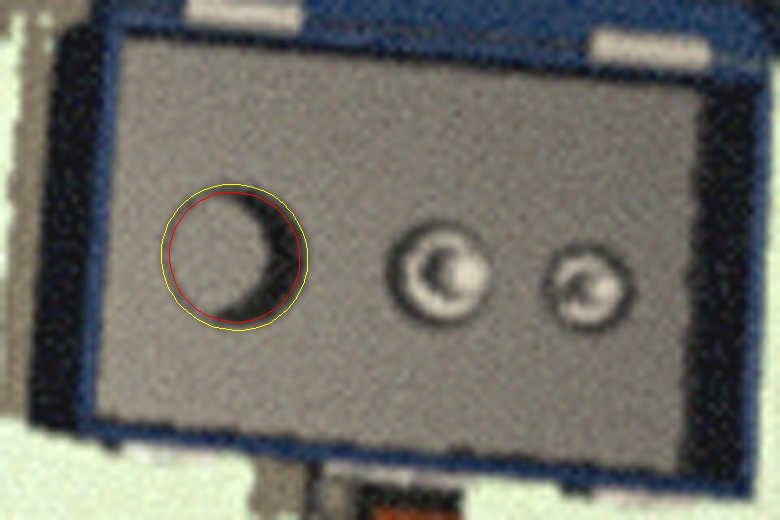

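```bash
python3 -m handwheel '[[[0.01,0.002,0.007],0],[[0.03,0.002,0.007],0],[[0.05,0.002,0.007],0],[[0.065,0.002,0.007],0],[[0.08,0.002,0.007],0],[[0.08,0.002,0.007],0]]'
python3 - <<'E'
from h import *
plan((459.4,-194.7,66.9),-0.115)
print(sensors.get_obs()["moment"].round(2))
E
```

```text
clock: 8.95
tool_pos: [459.6, -194.9, 93.7]
eef_rot: [[-0.004, 0.993, -0.12], [0.002, -0.12, -0.993], [-1.0, -0.005, -0.001]]
force: [-1.1, 0.2, -4.4]
gripper_width: 19.7
tcp [ 459.6 -194.9   93.7] clk 8.95 F [-1.1  0.2 -4.4] w 19.7 shift [ 0.134  -0.0004 -0.0006] turn -0.01 yaw -0.12
[ 0.    0.02 -0.04]
```

```bash
python3 -m handwheel '[[[0.01,0,0],0],[[0.02,0,0],0],[[0.03,0,0],0],[[0.03,0,0],0]]'
python3 - <<'E'
from h import *
plan((459.4,-194.7,66.9),-0.115)
print(sensors.get_obs()["moment"].round(2))
E
```

```text
clock: 9.45
tool_pos: [459.8, -195.0, 87.7]
eef_rot: [[-0.004, 0.993, -0.12], [0.002, -0.12, -0.993], [-1.0, -0.004, -0.001]]
force: [0.9, -0.1, -5.0]
gripper_width: 19.7
tcp [ 459.8 -195.    87.7] clk 9.45 F [ 0.9 -0.1 -5. ] w 19.7 shift [ 0.1038 -0.0017 -0.0009] turn -0.01 yaw -0.12
[-0.16 -0.29 -0.03]
```

```bash
python3 -m handwheel '[[[0.015,0,0],0],[[0.03,0,0],0],[[0.045,0,0],0],[[0.06,0,0],0],[[0.07,0,0],0],[[0.07,0,0],0]]'
python3 - <<'E'
from h import *
plan((459.4,-194.7,66.9),-0.115)
print(sensors.get_obs()["moment"].round(2))
E
```

```text
clock: 10.2
tool_pos: [459.7, -194.9, 73.4]
eef_rot: [[-0.004, 0.993, -0.12], [0.002, -0.12, -0.993], [-1.0, -0.004, -0.001]]
force: [1.6, -1.0, -6.2]
gripper_width: 19.7
tcp [ 459.7 -194.9   73.4] clk 10.2 F [ 1.6 -1.  -6.2] w 19.7 shift [ 0.0327 -0.0016 -0.0007] turn -0.01 yaw -0.12
[-0.18 -0.28  0.02]
```

```bash
python3 -m handwheel '[[[0.007,0,0],0],[[0.014,0,0],0],[[0.02,0,0],0],[[0.024,0,0],0],[[0.024,0,0],0]]'; python3 -m handwheel '[[[0.003,0,0],0],[[0.006,0,0],0],[[0.006,0,0],0]]';python3 - <<'E'
from h import *
plan((459.4,-194.7,66.9),-0.115)
print(sensors.get_obs()["moment"].round(2))
E
```

```text
clock: 10.82
tool_pos: [459.8, -194.9, 68.6]
eef_rot: [[-0.004, 0.993, -0.12], [0.002, -0.12, -0.993], [-1.0, -0.004, -0.001]]
force: [-0.1, -0.1, -4.9]
gripper_width: 19.9
clock: 11.2
tool_pos: [459.8, -194.9, 67.4]
eef_rot: [[-0.004, 0.993, -0.12], [0.002, -0.12, -0.993], [-1.0, -0.004, -0.002]]
force: [0.8, -0.3, -4.6]
gripper_width: 19.8
tcp [ 459.8 -194.9   67.4] clk 11.2 F [ 0.8 -0.3 -4.6] w 19.8 shift [ 0.0023 -0.002  -0.0009] turn -0.01 yaw -0.12
[-0.28 -0.29 -0.03]
```

Half-millimetre steps until the floor takes the weight.

```bash
for i in 1 2 3; do python3 -m handwheel '[[[0.003,0,0],0],[[0.004,0,0],0]]' | egrep "tool_pos|force"; done
```

```text
tool_pos: [459.8, -195.0, 67.0]
force: [-2.0, -1.0, 1.7]
tool_pos: [459.9, -195.2, 66.9]
force: [-2.6, 0.1, 7.1]
tool_pos: [459.9, -195.2, 66.9]
force: [-3.5, 0.1, 6.8]
```

```bash
python3 -m handwheel '[[[-0.003,0,0],0],[[-0.003,0,0],0],[[-0.003,0,0],0],[[-0.003,0,0],0]]' 0.47; python3 -m handwheel '[[[-0.05,0,0],0],[[-0.1,0,0],0],[[-0.2,0,0],0],[[-0.4,0,0],0],[[-0.6,0,0],0],[[-0.8,0,0],0],[[-0.8,0,0],0]]'
python3 - <<'E'
from h import *
plan((459.4,-194.7,66.9),-0.115)
c=imaging.camera("top")
cv2.imwrite("pics/w2.png",cv2.convertScaleAbs(cv2.resize(c["color"][130:300,330:560],None,fx=3.4,fy=3.4,interpolation=cv2.INTER_CUBIC),alpha=2,beta=30))
E
```

```text
clock: 12.45
tool_pos: [459.9, -195.1, 67.4]
eef_rot: [[-0.004, 0.993, -0.12], [0.001, -0.12, -0.993], [-1.0, -0.005, -0.0]]
force: [-0.0, 0.4, 1.2]
gripper_width: 40.2
clock: 13.32
tool_pos: [463.1, -195.9, 231.7]
eef_rot: [[0.003, 0.993, -0.121], [-0.003, -0.12, -0.993], [-1.0, 0.004, 0.002]]
force: [0.3, -0.3, 0.1]
gripper_width: 40.3
tcp [ 463.1 -195.9  231.7] clk 13.32 F [ 0.3 -0.3  0.1] w 40.3 shift [ 0.8239 -0.0221 -0.0058] turn -0.011 yaw -0.121
```

View pics/w2.png

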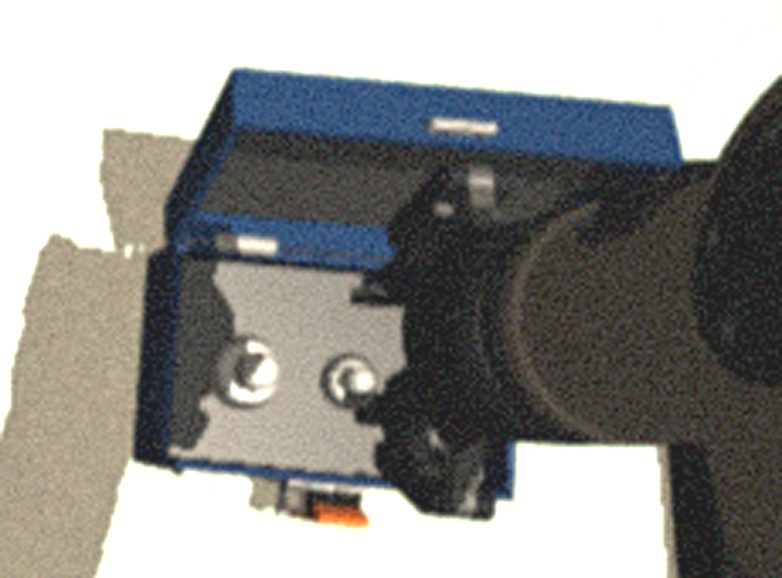

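```bash
python3 -m handwheel '[[[-0.07,0,0],0],[[-0.07,0.2,0.06],0],[[-0.07,0.4,0.12],0],[[-0.07,0.6,0.18],0],[[-0.07,0.8,0.22],0],[[-0.07,0.8,0.22],0]]' 0
python3 - <<'E'
from h import *
plan((622.7,-260.9,175),-0.115)
c=imaging.camera("scene")
cv2.imwrite("pics/l1.png",cv2.convertScaleAbs(cv2.resize(c["color"][60:330,0:300],None,fx=2.2,fy=2.2,interpolation=cv2.INTER_CUBIC),alpha=2,beta=30))
E
```

```text
clock: 14.12
tool_pos: [616.7, -258.7, 241.9]
eef_rot: [[-0.002, 0.993, -0.12], [0.001, -0.12, -0.993], [-1.0, -0.002, -0.001]]
force: [-0.7, -0.2, -0.6]
gripper_width: -0.2
tcp [ 616.7 -258.7  241.9] clk 14.12 F [-0.7 -0.2 -0.6] w -0.2 shift [0.3344 0.0317 0.0073] turn -0.011 yaw -0.121
```

View pics/l1.png

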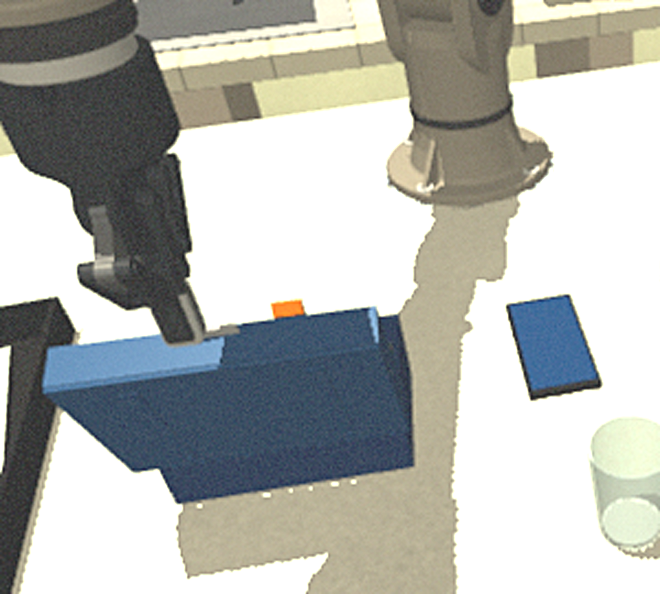

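```bash
python3 -m handwheel '[[[0,0.05,0.007],0],[[0.1,0.05,0.007],0],[[0.2,0.05,0.007],0],[[0.32,0.05,0.007],0],[[0.32,0.05,0.007],0]]'
python3 - <<'E'
from h import *
plan((506.5,-247.5,176),-0.115)
c=imaging.camera("scene")
cv2.imwrite("pics/l2.png",cv2.convertScaleAbs(cv2.resize(c["color"][60:330,0:300],None,fx=2.2,fy=2.2,interpolation=cv2.INTER_CUBIC),alpha=2,beta=30))
E
```

```text
clock: 14.8
tool_pos: [622.2, -260.2, 174.6]
eef_rot: [[-0.009, 0.993, -0.12], [0.003, -0.12, -0.993], [-1.0, -0.01, -0.002]]
force: [-0.6, -0.1, -0.1]
gripper_width: 0.2
tcp [ 622.2 -260.2  174.6] clk 14.8 F [-0.6 -0.1 -0.1] w 0.2 shift [-0.0015 -0.582   0.0061] turn -0.01 yaw -0.12
```

View pics/l2.png

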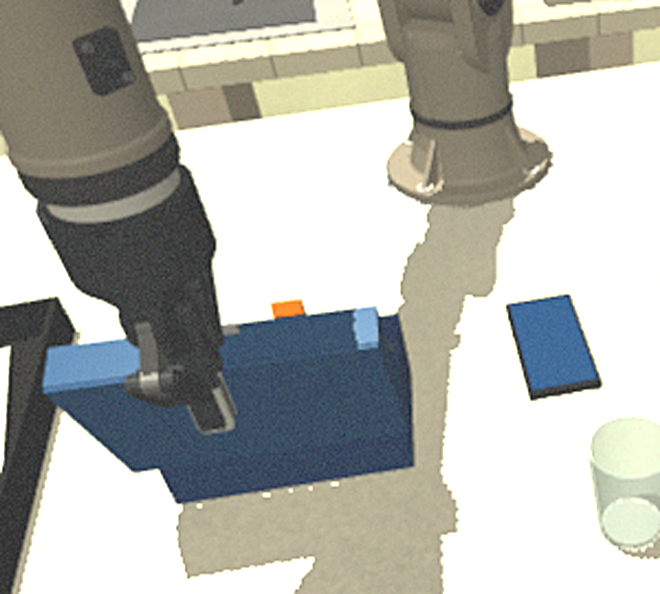

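```bash
python3 -m handwheel '[[[0,-0.03,0],0],[[0,-0.06,0],0],[[0,-0.09,0],0],[[0,-0.12,0],0],[[0,-0.15,0],0],[[0,-0.18,0],0],[[0,-0.21,0],0],[[0,-0.24,0],0],[[0,-0.27,0],0],[[0,-0.3,0],0]]'
python3 - <<'E'
from h import *
plan((506.5,-247.5,176),-0.115)
c=imaging.camera("scene")
cv2.imwrite("pics/l3.png",cv2.convertScaleAbs(cv2.resize(c["color"][60:330,0:300],None,fx=2.2,fy=2.2,interpolation=cv2.INTER_CUBIC),alpha=2,beta=30))
E
```

```text
clock: 16.1
tool_pos: [563.2, -253.3, 176.6]
eef_rot: [[-0.007, 0.993, -0.12], [0.002, -0.12, -0.993], [-1.0, -0.007, -0.001]]
force: [1.3, -0.8, 0.5]
gripper_width: -0.1
tcp [ 563.2 -253.3  176.6] clk 16.1 F [ 1.3 -0.8  0.5] w -0.1 shift [ 0.005  -0.285   0.0055] turn -0.011 yaw -0.12
```

View pics/l3.png

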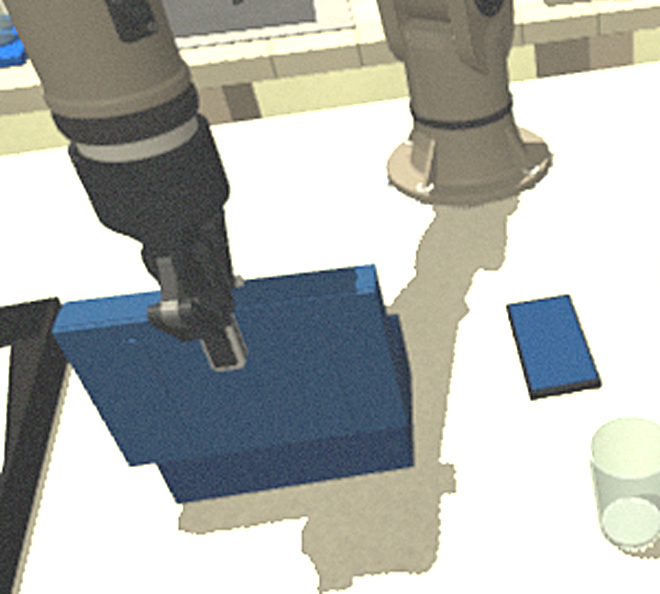

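```bash
python3 -m handwheel '[[[0,-0.03,0],0],[[0,-0.06,0],0],[[0,-0.09,0],0],[[0,-0.12,0],0],[[0,-0.15,0],0],[[0,-0.18,0],0],[[0,-0.21,0],0],[[0,-0.24,0],0],[[0,-0.27,0],0],[[0,-0.28,0],0]]'
python3 - <<'E'
from h import *
plan((506.5,-247.5,176),-0.115)
c=imaging.camera("scene")
cv2.imwrite("pics/l4.png",cv2.convertScaleAbs(cv2.resize(c["color"][60:330,0:300],None,fx=2.2,fy=2.2,interpolation=cv2.INTER_CUBIC),alpha=2,beta=30))
E
```

```text
clock: 17.4
tool_pos: [506.1, -246.6, 177.0]
eef_rot: [[-0.008, 0.993, -0.121], [0.002, -0.121, -0.993], [-1.0, -0.009, -0.001]]
force: [0.9, -0.9, 0.2]
gripper_width: -0.0
tcp [ 506.1 -246.6  177. ] clk 17.4 F [ 0.9 -0.9  0.2] w -0.0 shift [0.005  0.0024 0.0042] turn -0.012 yaw -0.121
```

View pics/l4.png

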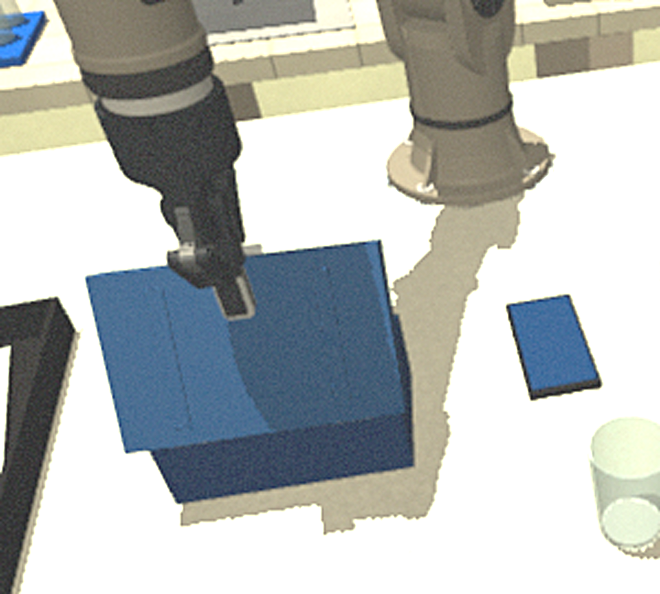

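```bash
python3 -m handwheel '[[[0,-0.03,0],0],[[0,-0.06,0],0],[[0,-0.08,0],0],[[-0.05,-0.02,0],0],[[-0.15,0.02,0],0],[[-0.25,0.02,0],0],[[-0.25,0.02,0],0],[[-0.25,0.02,0],0],[[-0.25,0.02,0],0],[[-0.25,0.02,0],0]]'; python3 -m handwheel '[[[0,0,0],0],[[0,0,0],0],[[0,0,0],0],[[0,0,0],0],[[0,0,0],0],[[0,0,0],0]]';python3 - <<'E'
from h import *
plan((414.1,-236.8,140),-0.115)
c=imaging.camera("scene")
a=cv2.convertScaleAbs(cv2.resize(c["color"][60:330,0:230],None,fx=1.7,fy=2.2,interpolation=cv2.INTER_CUBIC),alpha=2,beta=30)
c=imaging.camera("top")
b=cv2.convertScaleAbs(cv2.resize(c["color"][30:300,330:560],None,fx=1.7,fy=2.2,interpolation=cv2.INTER_CUBIC),alpha=2,beta=30)
cv2.imwrite("pics/l5.png",np.hstack([a,b]))
E
```

```text
clock: 18.7
tool_pos: [510.2, -247.0, 226.3]
eef_rot: [[-0.01, 0.993, -0.121], [0.002, -0.121, -0.993], [-1.0, -0.01, -0.001]]
force: [0.5, -0.4, 0.0]
gripper_width: 0.1
clock: 19.45
tool_pos: [510.2, -247.0, 226.3]
eef_rot: [[-0.01, 0.993, -0.121], [0.002, -0.121, -0.993], [-1.0, -0.01, -0.001]]
force: [-0.4, -0.1, -0.0]
gripper_width: 0.2
tcp [ 510.2 -247.   226.3] clk 19.45 F [-0.4 -0.1 -0. ] w 0.2 shift [ 0.4363 -0.4788  0.0077] turn -0.012 yaw -0.121
```

View pics/l5.png

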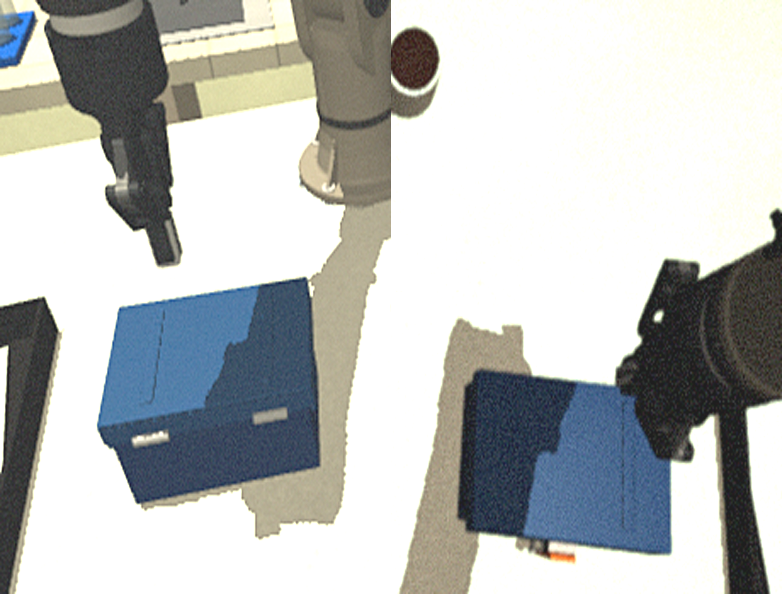

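```bash
python3 -m handwheel '[[[0,-0.2,0.004],0],[[0.05,-0.4,0.008],0],[[0.25,-0.476,0.008],0],[[0.4,-0.476,0.008],0],[[0.48,-0.476,0.008],0],[[0.48,-0.476,0.008],0]]'
python3 - <<'E'
from h import *
plan((415.5,-237,110),-0.115)
c=imaging.camera("scene")
a=cv2.convertScaleAbs(cv2.resize(c["color"][60:330,0:230],None,fx=1.7,fy=2.2,interpolation=cv2.INTER_CUBIC),alpha=2,beta=30)
c=imaging.camera("top")
b=cv2.convertScaleAbs(cv2.resize(c["color"][130:320,330:560],None,fx=1.7,fy=3.1263,interpolation=cv2.INTER_CUBIC),alpha=2,beta=30)
cv2.imwrite("pics/l6.png",np.hstack([a,b[:594]]))
E
```

```text
clock: 20.3
tool_pos: [414.3, -236.6, 130.6]
eef_rot: [[-0.011, 0.993, -0.12], [0.004, -0.12, -0.993], [-1.0, -0.011, -0.002]]
force: [0.6, 0.1, 0.8]
gripper_width: -0.2
tcp [ 414.3 -236.6  130.6] clk 20.3 F [0.6 0.1 0.8] w -0.2 shift [0.1032 0.0072 0.0016] turn -0.011 yaw -0.121
```

View pics/l6.png

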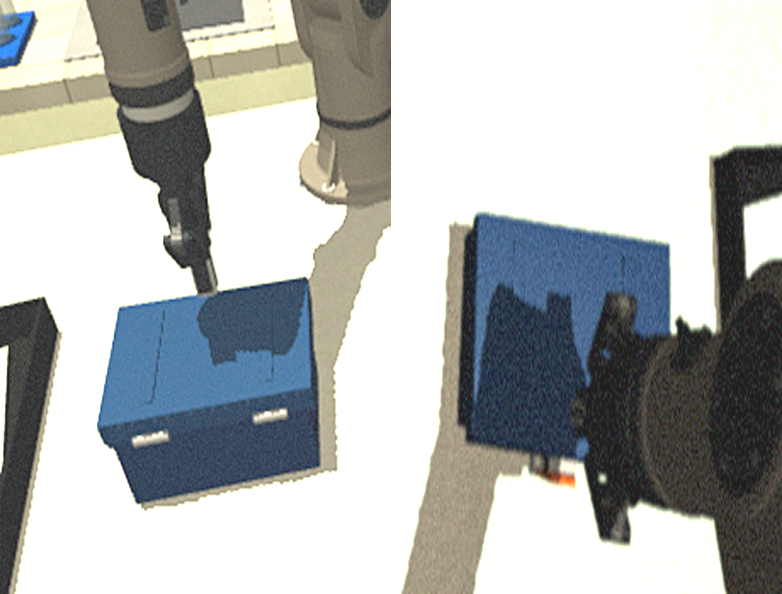

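```bash
python3 -m handwheel '[[[0.015,0.005,0],0],[[0.03,0.005,0],0],[[0.045,0.005,0],0],[[0.045,0.005,0],0]]' | egrep "clock|tool_pos|force"; for i in 1 2 3; do python3 -m handwheel '[[[0.006,0,0],0],[[0.012,0,0],0],[[0.012,0,0],0]]' | egrep "tool_pos|force"; done
```

```text
clock: 20.9
tool_pos: [416.4, -237.2, 122.9]
force: [1.3, 0.5, -0.1]
tool_pos: [416.3, -237.1, 120.4]
force: [-0.7, 0.1, 0.1]
tool_pos: [416.2, -237.1, 117.9]
force: [-0.0, -0.5, -0.5]
tool_pos: [416.0, -237.0, 115.3]
force: [-0.3, 0.5, -1.1]
```

```bash
for i in 1 2 3 ; do python3 -m handwheel '[[[0.003,0,0],0],[[0.006,0,0],0],[[0.006,0,0],0]]' | egrep "tool_pos|force"; done
```

```text
tool_pos: [416.0, -237.0, 114.1]
force: [0.6, -0.5, -0.0]
tool_pos: [415.9, -237.0, 112.8]
force: [-1.0, 0.3, -0.7]
tool_pos: [415.9, -237.0, 111.6]
force: [0.2, 0.1, -0.6]
```

```bash
for i in 1 2 3 ; do python3 -m handwheel '[[[0.003,0,0],0],[[0.006,0,0],0]]' | egrep "clock|tool_pos|force"; done
```

```text
clock: 23.4
tool_pos: [415.8, -237.0, 110.7]
force: [-2.2, -0.4, 5.4]
clock: 23.65
tool_pos: [415.5, -237.0, 109.8]
force: [-2.5, -0.3, 6.3]
clock: 23.9
tool_pos: [415.4, -236.9, 109.1]
force: [-3.4, 0.8, 7.4]
```

```bash
for i in 1 2 3 4; do python3 -m handwheel '[[[0.003,0,0],0],[[0.005,0,0],0]]' | egrep "tool_pos|force"; done
```

```text
tool_pos: [415.2, -236.9, 108.6]
force: [-2.2, 1.5, 8.1]
tool_pos: [415.1, -236.9, 108.3]
force: [-3.0, 1.3, 9.1]
tool_pos: [415.0, -236.9, 108.1]
force: [-2.1, 1.5, 9.1]
tool_pos: [415.0, -236.9, 107.8]
force: [-2.6, 0.2, 11.0]
```

```bash
for i in 1 2 3 ; do python3 -m handwheel '[[[0.004,0,0],0],[[0.008,0,0],0]]' | egrep "tool_pos|force"; done
```

```text
tool_pos: [414.7, -236.9, 107.0]
force: [-2.9, 1.4, 6.6]
tool_pos: [414.3, -236.8, 105.2]
force: [-2.6, 0.6, 2.3]
tool_pos: [413.9, -236.8, 103.4]
force: [-1.3, -0.3, 1.3]
```

```bash
for i in 1 2 3 ; do python3 -m handwheel '[[[0.003,0,0],0],[[0.005,0,0],0]]' | egrep "tool_pos|force"; done
```

```text
tool_pos: [413.8, -236.8, 102.5]
force: [-2.2, 0.4, 5.2]
tool_pos: [413.8, -236.8, 102.2]
force: [-4.0, 2.0, 12.3]
tool_pos: [413.8, -236.8, 102.2]
force: [-4.1, 2.5, 13.1]
```

```bash
python3 -m handwheel '[[[0.004,0,0],0],[[0.0065,0,0],0],[[0.0065,0,0],0]]' | egrep "tool_pos|force"; python3 -m handwheel '[[[-0.005,0,0],0],[[-0.015,0,0],0]]' | egrep "tool_pos|force"; python3 -m handwheel '[[[-0.1,0,0],0],[[-0.3,0,0],0],[[-0.5,0.2,0],0],[[-0.6,0.5,0],0],[[-0.6,0.8,0],0],[[-0.6,0.8,-0.3],0]]'
python3 - <<'E'
from h import *
c=imaging.camera("scene")
a=cv2.convertScaleAbs(cv2.resize(c["color"][60:330,0:230],None,fx=1.7,fy=2.2,interpolation=cv2.INTER_CUBIC),alpha=2,beta=30)
c=imaging.camera("top"); cv2.imwrite("pics/top_raw7.png",c["color"])
b=cv2.convertScaleAbs(cv2.resize(c["color"][180:300,340:520],None,fx=2.2,fy=4.95,interpolation=cv2.INTER_CUBIC),alpha=2,beta=30)
cv2.imwrite("pics/l7.png",np.hstack([a,b[:594]]))
E
```

```text
tool_pos: [413.8, -236.8, 102.2]
force: [-4.8, 2.3, 13.7]
tool_pos: [414.3, -236.9, 105.1]
force: [0.3, -0.5, 0.2]
clock: 27.78
tool_pos: [585.3, -201.8, 218.8]
eef_rot: [[-0.017, 0.991, -0.13], [0.002, -0.13, -0.991], [-1.0, -0.017, 0.0]]
force: [-0.9, 1.0, -0.8]
gripper_width: -0.0
```

View pics/l7.png

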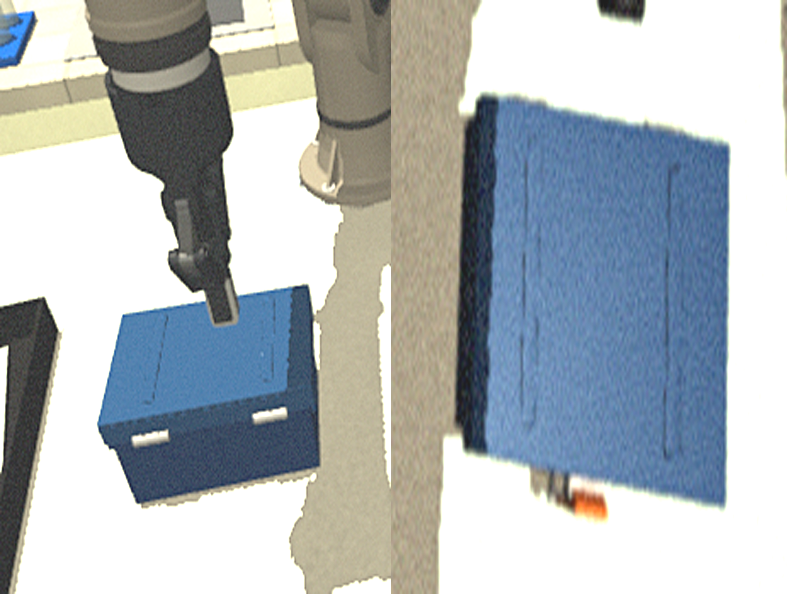

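Run:
```python
from h import *
T=loadK()["top"]
a=cv2.imread("pics/top0.png"); b=cv2.imread("pics/top_raw7.png")
for i in(a,b):
    r=i[255:300,390:460].astype(int); m=(r[...,2]>120)&(r[...,2]-r[...,0]>70); y,x=np.nonzero(m); print(m.sum(),x.min()+390,x.max()+390,y.min()+255,y.max()+255,x.mean()+390,y.mean()+255)
v=np.hstack([cv2.convertScaleAbs(cv2.resize(i[250:300,395:455],None,fx=6.5,fy=10,interpolation=cv2.INTER_CUBIC),alpha=1.7,beta=20) for i in(a,b)])
cv2.imwrite("pics/catch.png",v)
plan((416,-237,106),-0.115)
```

```text
13 424 436 282 284 429.6923076923077 283.2307692307692
21 424 437 282 284 430.6666666666667 283.0952380952381
tcp [ 585.  -187.1  221.1] clk 27.88 F [1.1 0.4 0.9] w -0.1 shift [ 0.5869 -0.8027  0.3449] turn 0.009 yaw -0.11
```

View pics/catch.png

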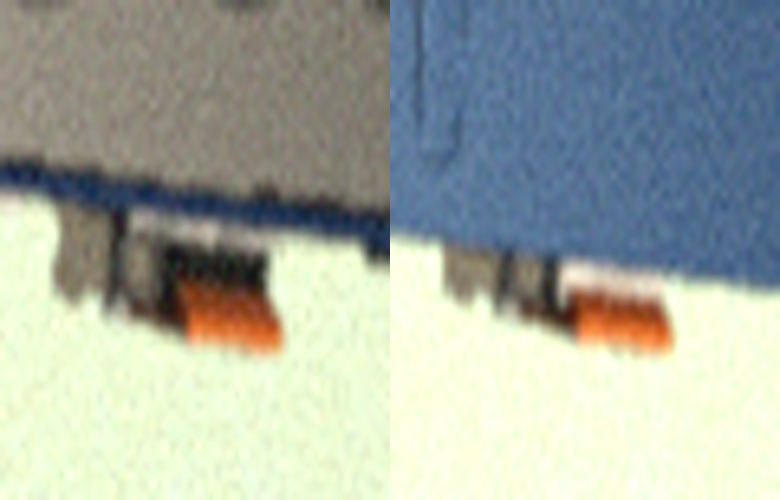

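```bash
python3 -m handwheel '[[[0,-0.2,0.1],0],[[0,-0.4,0.2],0],[[0,-0.6,0.3],0],[[0.2,-0.8,0.345],0],[[0.4,-0.803,0.345],0],[[0.55,-0.803,0.345],0],[[0.55,-0.803,0.345],0]]'; python3 -c "
from h import *
plan((415,-237,104),-0.115)"
```

```text
clock: 28.75
tool_pos: [414.2, -236.0, 111.5]
eef_rot: [[-0.02, 0.994, -0.11], [0.011, -0.109, -0.994], [-1.0, -0.021, -0.009]]
force: [0.6, -1.0, -0.1]
gripper_width: 0.4
tcp [ 414.2 -236.   111.5] clk 28.75 F [ 0.6 -1.  -0.1] w 0.4 shift [0.0372 0.0054 0.0047] turn 0.01 yaw -0.11
```

```bash
python3 -m handwheel '[[[0.01,0.005,0.003],0],[[0.02,0.005,0.003],0],[[0.02,0.005,0.003],0]]'| egrep "tool_pos|force"; for i in 1 2 3 4 5 6 7; do python3 -m handwheel '[[[0.003,0,0],0],[[0.006,0,0],0]]' | egrep "tool_pos|force"; done
```

```text
tool_pos: [415.6, -236.9, 108.1]
force: [-0.5, -0.4, 0.1]
tool_pos: [415.8, -237.0, 107.2]
force: [-0.7, -0.1, -0.5]
tool_pos: [415.8, -237.0, 106.0]
force: [0.1, -0.2, 0.8]
tool_pos: [415.8, -237.0, 104.7]
force: [-0.0, -0.6, 0.5]
tool_pos: [415.7, -237.0, 103.4]
force: [-0.1, 0.7, 0.2]
tool_pos: [415.7, -237.0, 102.6]
force: [-2.3, 0.6, 4.8]
tool_pos: [415.6, -237.0, 102.2]
force: [-2.6, 1.6, 11.2]
tool_pos: [415.6, -237.0, 102.1]
force: [-5.1, 1.8, 14.1]
```

```bash
python3 -m handwheel '[[[-0.02,0,0],0],[[-0.2,0,0],0],[[-0.4,0.2,0],0],[[-0.6,0.5,0],0],[[-0.6,0.8,0],0],[[-0.6,0.8,-0.4],0],[[-0.6,0.8,-0.8],0]]'| egrep "clock|tool_pos|force"
python3 - <<'E'
from h import *
c=imaging.camera("top"); cv2.imwrite("pics/top_raw8.png",c["color"]); b=c["color"]
cv2.imwrite("pics/sc_raw8.png",imaging.camera("scene")["color"])
l5=cv2.imread("pics/l5.png")[:,391:]
v=[cv2.resize(cv2.convertScaleAbs(x[250:300,395:455],alpha=2,beta=30),None,fx=4.4,fy=8,interpolation=cv2.INTER_CUBIC) for x in (cv2.imread("pics/top0.png"),)]
v.append(cv2.resize(l5,(230,270),interpolation=cv2.INTER_AREA)[220:270,65:125]); v[-1]=cv2.resize(v[-1],(264,400),interpolation=cv2.INTER_CUBIC)
v.append(cv2.resize(cv2.convertScaleAbs(b[250:300,395:455],alpha=2,beta=30),(264,400),interpolation=cv2.INTER_CUBIC))
cv2.imwrite("pics/cmp.png",np.hstack(v))
E
```

```text
clock: 31.75
tool_pos: [591.2, -130.2, 218.5]
force: [0.6, 1.2, 0.1]
```

View pics/cmp.png

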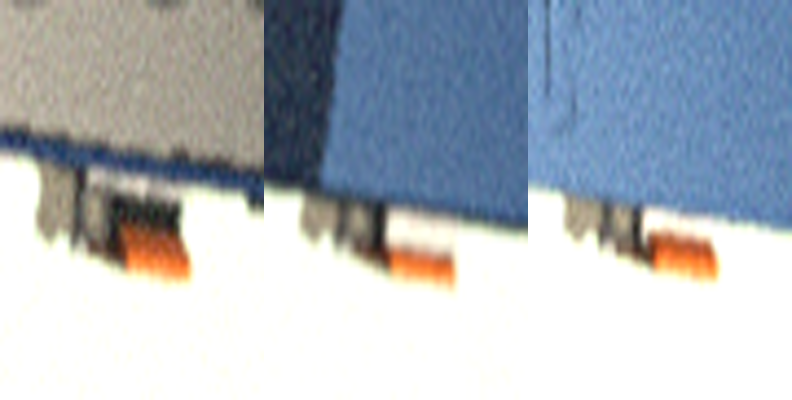

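View pics/sc_raw8.png

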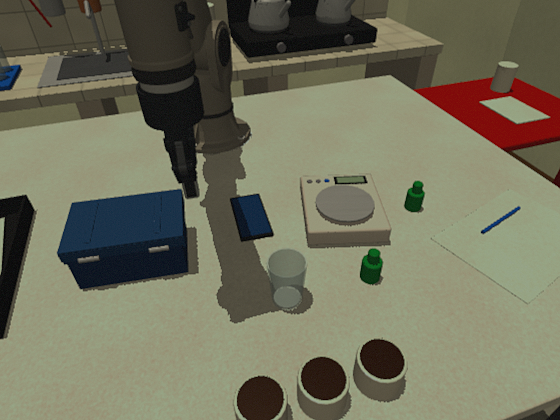

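View pics/top_raw8.png

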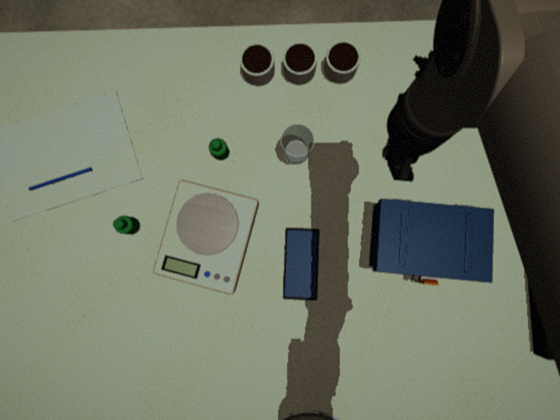

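```bash
python3 -c "
from station import manip
print(manip.finish_job())"
```

```text
the job is handed in; nothing more can be done
None
```

The job is handed in at about 32 s: the 500 g weight is home in its well, and the lid is shut with the catch snapped over it.

- **Weight:** I lifted it off the pan by its knob and lowered it into the well. The floor took its weight at tool height 66.9 mm, exactly the height expected for fully home, with at most about 7 N. I then let go.
- **Lid:** I pushed it from behind past upright and let it swing down by itself. Then I pressed its front edge: about 11 N to pass the catch's nose, a drop in force, then a firm stop at 102.2 mm. The highest force I read was 14.1 N, well under 25 N.
- **Checks:**
  - A second press met nothing until about 103 mm and stopped at the same height, which means the lid is being held down.
  - In the top view the orange catch is back to about its resting position; it was visibly wedged out while the lid was ajar.
  - The tumbler, phone and balance look unmoved. I last saw the two small weights standing in their wells just before the lid was closed.
  - The arm was clear of everything at the end.
- **Disagreement:** I did not feel the 3 mm of buffer push at 5 to 10 N as a separate stage. The force went from about 1 N at 103.4 mm to 12 N at 102.2 mm, so the evidence for the snap is the repeated stop height and the camera view.

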